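# Clear the salt shaker and clamp the jam jar in a one-hand ratchet jar clamp

## Robot

A 6-joint arm with a two-finger parallel gripper is mounted at the origin on a cart in front of the work surface, level with it; the furniture and walls round the work are solid. World frame = base frame: x ahead of the robot, y to its left, z up, the work surface at z = 0. Lengths are in m, angles in rad, forces in N, time in s.
With the tool pointing down it reaches from about 0.35 to 0.775 m from the base axis. Payload 7.3 kg.
Tool frame: the origin (TCP) lies on the centre line of the jaws, within the pads' length; the fingertips stand 25 mm ahead of it and the grasp point (between the pads) lies 6 mm ahead of it; z points along the fingers, y is the line along which they close (so a half turn about z gives the same grasp; the last joint's range is limited). The gripper opens to 92 mm and grips with 3 to 60 N. Pads are 19 mm wide; open, the fingers measure 130 mm over their backs; the gripper's body (75 mm by 190 mm) begins 47 mm behind the grasp point.
Start: joints at [1.005, 0.342, 1.524, -0, 1.275, -0.146], TCP at [0.214, 0.479, 0.252] pointing down, gripper open.
Joint ranges: [-2.53, 2.53], [-0.77, 2.02], [0.04, 2.7], [-1, 4.14], [0.28, 2.66], [-3.11, 3.11]. Speed limits (rad/s): [2.57, 2.57, 3.14, 3.14, 3.14, 3.14].

## Interface

Orientations are given as [roll, pitch, yaw] about the fixed x, y, z axes, in that order (R = Rz(yaw) Ry(pitch) Rx(roll)).
In Python, from cell import status, read_camera, camera_info, ticket, models gives the robot as it stands.
- The arm moves only by the tool send_rows, never from a script. Its argument "plan" is a list of rows, each an object with "offset": the shift along the tool's x, y, z in mm, a list of three; "yaw": the turn about the tool's z in rad. In form: [{"offset": [dx, dy, dz], "yaw": yaw}, ...]. A call has 1 to 20 rows; each row shifts and turns the commanded pose from where the row before left it, along the tool's axes as they then stand; what a row does not reach is not made up. A row lasts 1/10 s, in which the tool goes at most 50 mm and 8.59 degrees, less where a joint would pass 70% of its speed; a pose out of reach is approached as far as the arm can. A call is refused whole if a number of a shift passes 50 or a number of a turn 0.15, either way. A call with a gripper value outside its range is refused whole. "hand" is the closure, from 0 (fully open) to 1 (shut), set as the call begins (left out, the last holds). The fingers move at their own pace and stop on an object; "squeeze" is the grip in N (left out, the last holds). Time passes only in rows, so rows that do not move let the fingers close. It gives the time, the measured TCP pose, the force, the opening and the grip force at its end, in the units of the state.
- status.observe(): the state, without advancing time (a new reading comes with each control period).
- read_camera(name): name is "scene" or "top"; returns the picture (400x640x3 uint8, red, green, blue); there is no depth.
- camera_info(name): a dict with "vfov" (degrees; the focal length in pixels is half the picture's height over the tangent of half this angle, whatever the lens; pixels are square), "cx", "cy" (the principal point, pixels), "origin" and "attitude" of the camera in the world. Camera axes: x right, y down, z forward; pixel columns grow to the right and rows downward; lengths in m; the calibration is good to about 2 mm. A picture is of the moment at which its call begins. camera_info takes no time and is no camera call.
- ticket.hand_in(): hands the job in; it is judged then, once.
Trained networks look in the newest picture that a camera, given by its name, has taken for a name from the list of things; names that differ only in an ending like _2 or _b are one class to them, and where a whole thing is asked for, a point or a joint stands for the part that bears it (a point fixed in the world has none). Each returns a list of dicts, best first, with "conf" (0 to 1); they miss things now and then, are a little off and sometimes report something else, mostly with a low value. They report only what shows in the picture. A call takes as long as a camera call. They do not tell look-alikes from the thing itself.
- models.regions_of(camera, label): "mask" (400x640 bool, what is visible of it) and "extent" ([left, top, right, bottom] in pixels, round what is visible of it).
The state is a dict: "time": time; "qpos": joint angles; "qvel": joint speeds; "joint_efforts": joint torques, N m; "tool_pos": TCP position; "tool_rot": TCP orientation; "contact_force": force on the tool from outside, world axes, zero at the start; "torque": the same for the moment, N m; "opening": finger opening in m; "grip_force": force on a finger pad.
Only numpy, scipy, OpenCV 4.12 (cv2) and the standard library are available. Lean on these libraries where they do the work, as an engineer would, in place of code of your own. Each camera call takes 0.05 s, during which the arm holds its last target. There are 200 camera calls.

## Task

The jam jar is to be held fast in the one-hand jar clamp, but the salt shaker is standing in the way between the jar and the sliding jaw: first lift it out and stand it upright on the worktop, off the clamp's board. Then pump the squeeze grip (squeeze the two upright paddles together and let them spring back, several times) until the sliding jaw's spring pad meets the jar, and squeeze on gently until the pad is pushed about half-way back against the jaw and the jar is pressed into the V stop; never push the pad all the way in, and do not move the jaw or the jar by hand. Finish while holding: keep the paddles squeezed like this at the end, because the jaw slackens off when they are let go; leave everything else alone.

Things in the scene. Friction and masses are not known exactly. Their poses are not given: they have to be found in the camera images.
- clamp: jar clamp, screwed down: wooden board 370 x 90 mm, 12 mm thick, with a grey housing (120 x 60 mm, top 54 mm above the worktop) and squeeze grip at its rear end, a sliding jaw in the middle and a fixed V stop at its front end. Origin: board's centre, on the worktop; x runs along the board from the grip (x = -110 mm) to the V stop (seated jar's axis at x = 118 mm), y across it, z up
- clamp_grip (a point): fixed point midway between the two black paddles of the squeeze grip, 115 mm above the worktop, where they are squeezed together along the clamp's x. At this height they measure 66 mm over their outer faces when let go, 40 mm when squeezed right home. Each is 34 mm wide (clamp y), 10 mm thick, reaches up to 136 mm and is hinged at the bottom, 35 mm above the worktop
- trigger (a joint): lean of the rear paddle (rad): 0 let go, 0.16 squeezed home; springs back by itself. Squeezing, a pawl takes the jaw along by 0.144 m per rad (0.9 mm for each mm that the paddles come closer) after up to 5 mm of free play; springing back it clicks over the teeth, 5 mm apart, and the jaw stays. A full pump gains 20 mm
- trigger_front (a joint): lean of the front paddle, linked to the rear one: the two always lean in equally. Squeezing takes about 3 N on each paddle against the return spring alone, 6 N while the jaw moves freely and 12 N when the pad is half-way in
- jaw (a joint): how far the sliding jaw has come forward (m), towards the stop, 0 to 0.092; it is moved only by the pump, and a light friction brake of 3 N is all that holds it from going back
- pad (a joint): how far the spring pad is pushed back against the jaw (m): 0 free, 0.016 all the way in. It presses with 0.8 N plus 0.8 N per mm, so half-way in (8 mm) is about 7 N
- pad_face (a point): centre of the pad's rubber face that meets the jar, 47 mm above the worktop; the pad is 46 mm wide and 56 mm high, a plate on two coil springs in front of the jaw block
- stop: the fixed grey V stop at the front end of the clamp, 70 mm high, that the jar is pressed into; frame as the clamp's
- jam_jar_center (a point): centre (half-way up) of the jam jar with the white lid, 68 mm across and 102 mm high, about 0.2 kg, standing on the clamp's board just before the V stop
- jam_jar: the same jam jar; origin at the centre of its underside
- salt_shaker_center (a point): centre (half-way up) of the salt shaker with the rounded top, 44 mm across and 90 mm high, standing on the clamp's board between pad and jar, with at least 60 mm between these two
- salt_shaker: the same salt shaker; origin at the centre of its underside
- tin_tuna: a low round tin 87 mm across, 40 mm high, a bystander on the worktop; origin at the centre of its underside
- espresso_cup: a small cup with a handle, 59 x 83 mm, 55 mm high, a bystander; origin at the centre of its underside
- spice_c: a spice jar with a red cap, 45 mm across and 106 mm high, a bystander; origin at the centre of its underside
Things that resemble listed ones, but are neither listed nor needed, are in the scene too. What is shaped like the salt_shaker but green or purple is not meant.

How it is judged:
By the outcome, as a careful person would: the job done as asked, in the order asked, and still so for the second after the job is handed in, while the arm keeps its last pose, push and grip.
It also fails if it takes over 67 s, if anything falls off the work surface, if the arm or the gripper's body presses on something with over 40 N, if the wrist force passes 120 N, or if a joint passes its speed limit or range.

## Working session

There is one attempt and no reset: what is moved stays moved. The work goes in short steps, Python scripts to look and compute and a tool call to move; the robot and the scene stay as the last step left them, time stands still between calls to the robot, and variables do not carry over. Pictures are saved under pics/ and viewed, at most 10 in all, crops included, and the job is handed in when it is done.

Besides the shell and the picture viewer there is one more tool, called by a JSON object that holds its "fn" and its "kwargs", one argument or row to a line. send_rows: Moves the arm, as the interface text tells. Its arguments: {"type":"object","properties":{"plan":{"type":"array"},"hand":{"type":"number"},"squeeze":{"type":"number"}},"required":["plan"]}

```bash
mkdir -p pics; python3 - <<'E'
from cell import status, read_camera, camera_info, models
import cv2
s=status.observe(); print(s)
for c in ("scene","top"):
    im=read_camera(c); cv2.imwrite(f"pics/{c}1.png",im[:,:,::-1]); print(c,camera_info(c))
    for l in ("clamp","clamp_grip","pad_face","stop","jam_jar","salt_shaker","tin_tuna","espresso_cup","spice_c"):
        try: print(l,[(round(r["conf"],2),[int(v) for v in r["extent"]]) for r in models.regions_of(c,l)][:4])
        except Exception as e: print(l,e)
E
```

```text
{'time': 0.0, 'qpos': array([ 1.00501012e+00,  3.42757852e-01,  1.52502447e+00, -7.39474271e-06,
        1.27536481e+00, -1.46048339e-01]), 'qvel': array([-0.00027961, -0.00037838,  0.00141878, -0.00092087,  0.00034847,
        0.00043829]), 'joint_efforts': array([-1.41138949e-03, -4.31255078e+01, -2.44216847e+01,  7.15755299e-02,
        5.60509705e-02, -1.38312971e-04]), 'tool_pos': array([0.2137571 , 0.47911666, 0.25102409]), 'tool_rot': array([-3.14005369e+00, -2.19227693e-04,  2.72185677e+00]), 'contact_force': array([-1.07415177, -0.3902466 , -0.17101288]), 'torque': array([-0.01819475, -0.00431253, -0.02159765]), 'grip_force': 0.0, 'opening': 0.09192595997686304}
scene {'vfov': 42.87103381334319, 'cx': 314.4991849531302, 'cy': 201.88271341884703, 'origin': array([0.34054036, 0.62471864, 1.26399703]), 'attitude': array([-2.56777833, -0.01329657, -2.76100523])}
clamp []
clamp_grip [(0.8, [254, 213, 388, 286]), (0.3, [369, 250, 392, 282])]
pad_face [(0.74, [313, 238, 324, 260]), (0.48, [291, 219, 297, 240]), (0.29, [249, 172, 280, 202])]
stop [(0.58, [369, 249, 394, 280])]
jam_j
[... 358 characters left out ...]
319.9401845754786, 'cy': 206.10201189079316, 'origin': array([ 0.50303367, -0.06025706,  1.36117472]), 'attitude': array([-3.0876623 ,  0.00633627, -1.57066272])}
clamp [(0.96, [282, 154, 318, 279]), (0.68, [289, 242, 309, 267])]
clamp_grip [(0.66, [281, 153, 315, 280])]
pad_face [(0.5, [289, 225, 307, 242])]
stop [(0.49, [288, 262, 314, 278])]
jam_jar [(0.77, [287, 244, 310, 271])]
salt_shaker [(0.72, [251, 242, 266, 255]), (0.66, [290, 224, 304, 243]), (0.52, [248, 215, 266, 233]), (0.5, [331, 195, 349, 211])]
tin_tuna [(0.84, [323, 123, 357, 151])]
espresso_cup [(0.75, [414, 239, 434, 270]), (0.33, [287, 243, 312, 268])]
spice_c [(0.69, [289, 244, 309, 271]), (0.62, [205, 271, 224, 284])]
```

```bash
python3 - <<'E'
import cv2
a=cv2.imread("pics/top1.png"); b=cv2.imread("pics/scene1.png")
cv2.imwrite("pics/topc.png",cv2.resize(a[100:300,190:450],None,fx=3,fy=3,interpolation=cv2.INTER_CUBIC))
cv2.imwrite("pics/scenec.png",cv2.resize(b[130:380,220:440],None,fx=2.4,fy=2.4,interpolation=cv2.INTER_CUBIC))
E
```

```text
(no output)
```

View pics/topc.png

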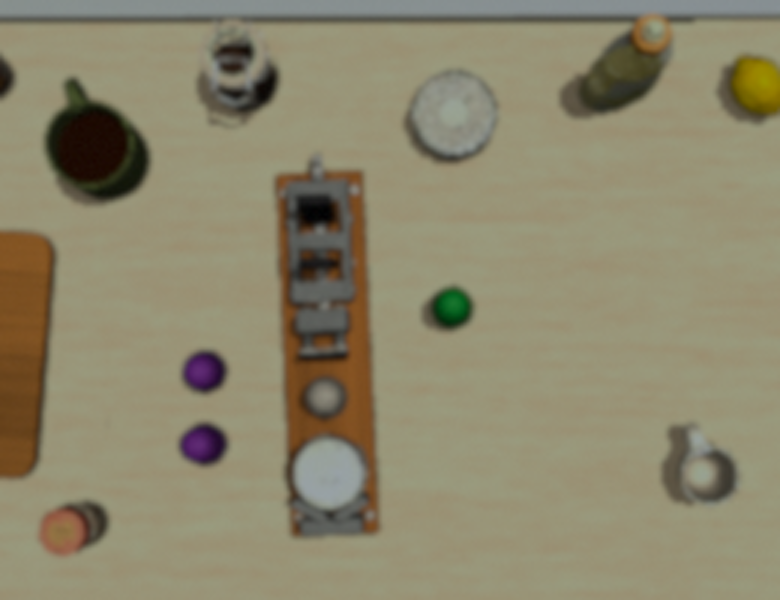

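View pics/scenec.png

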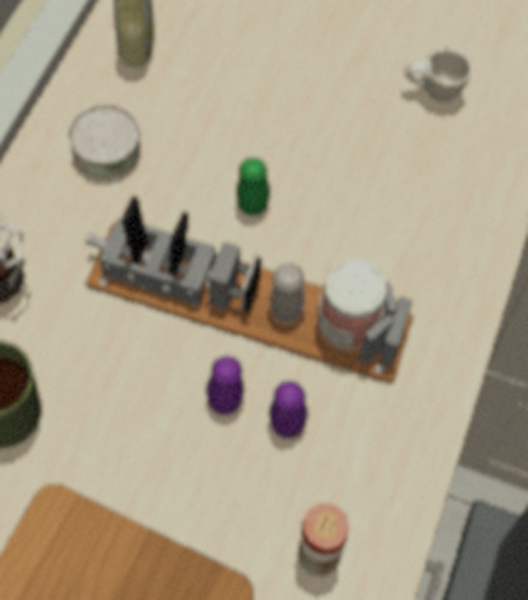

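The top crop shows the clamp with its rear end away from the robot. Board corners are at crop (277,174), (362,172), (378,532) and (293,534). The grey shaker top is at (324,397), the jar lid at (329,472), and the purple and green look-alikes stand to either side. The scene crop confirms the layout.

```bash
cat > h.py <<'E'
import numpy as np
from cell import camera_info
from scipy.spatial.transform import Rotation as R
def ray(c,u,v):
    i=camera_info(c); f=200/np.tan(np.radians(i["vfov"])/2)
    return i["origin"],R.from_euler("xyz",i["attitude"]).apply([(u-i["cx"])/f,(v-i["cy"])/f,1])
def at(c,u,v,z):
    o,d=ray(c,u,v); return (o+d*(z-o[2])/d[2])[:2]
def proj(c,p):
    i=camera_info(c); f=200/np.tan(np.radians(i["vfov"])/2)
    q=R.from_euler("xyz",i["attitude"]).inv().apply(np.asarray(p)-i["origin"]); return np.array([i["cx"]+f*q[0]/q[2],i["cy"]+f*q[1]/q[2]])
E
python3 - <<'E'
from h import *
np.set_printoptions(precision=4,suppress=True)
T=lambda u,v,z: at("top",u/3+190,v/3+100,z)
S=lambda u,v,z: at("scene",u/2.4+220,v/2.4+130,z)
cs=[T(*p,.012) for p in [(277,174),(362,172),(378,532),(293,534)]]
c=np.mean(cs,0); d=cs[2]+cs[3]-cs[0]-cs[1]; L=np.linalg.norm(d)/2; ex=d/np.linalg.norm(d); ey=np.array([-ex[1],ex[0]])
print("center",c,"len",L,"w",np.linalg.norm(cs[0]-cs[1]),"ex",ex,"ang",np.arctan2(ex[1],ex[0]))
print("scene corners",S(90,286,.012),S(393,379,.012),"top same:",cs)
loc=lambda p:np.array([(p-c)@ex,(p-c)@ey])
for n,p in dict(shaker=T(324,397,.09),shakerS=S(289,275,.085),jar=T(329,472,.102),jarS=S(357,287,.102),padbottom=T(322,352,.075),padS=S(253,283,.047),rearpad=S(134,205,.136),frontpad=S(180,218,.136),g=T(452,307,.09),p1=T(204,371,.09),p2=T(204,444,.09),red=T(66,530,.106),tin=T(453,114,.04),cup=T(706,473,.055),mug=T(90,145,.1)).items(): print(n,p,loc(p))
print("grip",c-0.11*ex,"paddle tops T", loc(T(316,208,.13)),loc(T(318,262,.13)))
E
```

```text
center [0.542  0.0115] len 0.3649008753890919 w 0.08673429152267484 ex [-0.9989 -0.0471] ang -3.0945165282776967
scene corners [0.7135 0.0708] [0.3557 0.0491] top same: [array([0.7233, 0.0634]), array([ 0.7253, -0.0233]), array([ 0.3608, -0.0398]), array([0.3588, 0.0456])]
shaker [0.4966 0.0105] [ 0.0454 -0.0011]
shakerS [0.4969 0.0091] [0.0452 0.0003]
jar [0.4263 0.0049] [0.1159 0.0011]
jarS [0.4223 0.0041] [0.1199 0.0018]
padbottom [0.5399 0.0134] [ 0.002 -0.002]
padS [0.5358 0.014 ] [ 0.0061 -0.0028]
rearpad [0.6746 0.0189] [-0.1328 -0.0012]
frontpad [0.6223 0.0151] [-0.0804  0.0001]
g [ 0.5825 -0.1116] [-0.0346  0.1248]
p1 [0.5214 0.125 ] [ 0.0153 -0.1144]
p2 [0.452  0.1245] [ 0.0846 -0.1171]
red [0.3724 0.2509] [ 0.1582 -0.2471]
tin [ 0.779  -0.1151] [-0.2308  0.1375]
cup [ 0.4226 -0.3598] [0.1367 0.3653]
mug [0.737  0.2342] [-0.2052 -0.2134]
grip [0.6519 0.0166] paddle tops T [-0.1302  0.0014] [-0.0798  0.0011]
```

{"fn": "send_rows", "kwargs": {
  "plan": [
    {"offset": [0, 0, 0], "yaw": -0.15},
    {"offset": [0, 0, 0], "yaw": -0.15},
    {"offset": [0, 0, 0], "yaw": -0.15},
    {"offset": [0, 0, 0], "yaw": -0.017},
    {"offset": [-21.7, -40.2, 0], "yaw": 0},
    {"offset": [-21.7, -40.2, 0], "yaw": 0},
    {"offset": [-21.7, -40.2, 0], "yaw": 0},
    {"offset": [-21.7, -40.2, 0], "yaw": 0},
    {"offset": [-21.7, -40.2, 0], "yaw": 0},
    {"offset": [-21.7, -40.2, 0], "yaw": 0},
    {"offset": [-21.7, -40.2, 0], "yaw": 0},
    {"offset": [-21.7, -40.2, 0], "yaw": 0},
    {"offset": [-21.7, -40.2, 0], "yaw": 0},
    {"offset": [-21.7, -40.2, 0], "yaw": 0},
    {"offset": [-21.7, -40.2, 0], "yaw": 0},
    {"offset": [-21.7, -40.2, 0], "yaw": 0},
    {"offset": [0, 0, 0], "yaw": 0},
    {"offset": [0, 0, 0], "yaw": 0}
  ],
  "hand": 0
}}

```text
time: 2.8
tool_pos: [0.4968, 0.0092, 0.2513]
tool_rot: [3.141, -0.001, -3.099]
contact_force: [-1.2, -0.1, -0.0]
opening: 0.0921
grip_force: 0.0
```

{"fn": "send_rows", "kwargs": {
  "plan": [
    {"offset": [0, 1, 35], "yaw": 0},
    {"offset": [0, 0, 35], "yaw": 0},
    {"offset": [0, 0, 35], "yaw": 0},
    {"offset": [0, 0, 30], "yaw": 0},
    {"offset": [0, 0, 20], "yaw": 0},
    {"offset": [0, 0, 18], "yaw": 0},
    {"offset": [0, 0, 0], "yaw": 0},
    {"offset": [0, 0, 0], "yaw": 0}
  ]
}}

```text
time: 3.6
tool_pos: [0.4966, 0.0119, 0.0792]
tool_rot: [3.141, -0.0, -3.094]
contact_force: [-0.3, 0.6, 0.2]
opening: 0.092
grip_force: 0.0
```

{"fn": "send_rows", "kwargs": {
  "plan": [
    {"offset": [0, 0, 0], "yaw": 0},
    {"offset": [0, 0, 0], "yaw": 0},
    {"offset": [0, 0, 0], "yaw": 0},
    {"offset": [0, 0, 0], "yaw": 0},
    {"offset": [0, 0, 0], "yaw": 0},
    {"offset": [0, 0, 0], "yaw": 0},
    {"offset": [0, 0, 0], "yaw": 0},
    {"offset": [0, 0, 0], "yaw": 0},
    {"offset": [0, 0, 0], "yaw": 0},
    {"offset": [0, 0, 0], "yaw": 0}
  ],
  "hand": 1,
  "squeeze": 12
}}

```text
time: 4.6
tool_pos: [0.4968, 0.0109, 0.0787]
tool_rot: [3.141, 0.0, -3.094]
contact_force: [-0.2, 0.2, 0.3]
opening: 0.0382
grip_force: 11.9
```

{"fn": "send_rows", "kwargs": {
  "plan": [
    {"offset": [0, 0, -10], "yaw": 0},
    {"offset": [0, 0, -20], "yaw": 0},
    {"offset": [0, 0, -25], "yaw": 0},
    {"offset": [0, 0, -25], "yaw": 0},
    {"offset": [0, 0, -25], "yaw": 0},
    {"offset": [0, 0, -20], "yaw": 0},
    {"offset": [0, 0, -5], "yaw": 0},
    {"offset": [0, 0, 0], "yaw": 0}
  ]
}}

```text
time: 5.4
tool_pos: [0.497, 0.0108, 0.2094]
tool_rot: [-3.141, 0.002, -3.094]
contact_force: [0.1, -1.2, -0.7]
opening: 0.0377
grip_force: 11.8
```

```bash
python3 - <<'E'
from cell import *
import cv2
im=read_camera("scene"); cv2.imwrite("pics/lift.png",cv2.resize(im[130:380,220:440,::-1],None,fx=2.4,fy=2.4,interpolation=cv2.INTER_CUBIC)); s=status.observe(); print(s["opening"],s["grip_force"],s["contact_force"],s["tool_pos"])
E
```

```text
0.038362147058528084 11.755596922521363 [-0.15028848 -0.50580008 -1.26328282] [0.4964793  0.01085834 0.20840861]
```

View pics/lift.png

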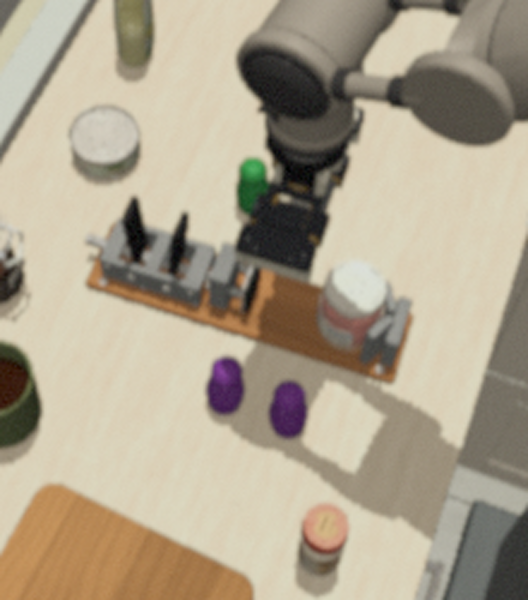

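The shaker is off the board in the gripper, and the jar and pad are undisturbed.

{"fn": "send_rows", "kwargs": {
  "plan": [
    {"offset": [5, -17, 0], "yaw": 0},
    {"offset": [8, -30, 0], "yaw": 0},
    {"offset": [8, -30, 0], "yaw": 0},
    {"offset": [8, -30, 0], "yaw": 0},
    {"offset": [8, -30, 0], "yaw": 0},
    {"offset": [6, -20, 0], "yaw": 0},
    {"offset": [2, -12, 0], "yaw": 0},
    {"offset": [0, 0, 0], "yaw": 0},
    {"offset": [0, 0, 20], "yaw": 0},
    {"offset": [0, 0, 30], "yaw": 0},
    {"offset": [0, 0, 30], "yaw": 0},
    {"offset": [0, 0, 30], "yaw": 0},
    {"offset": [0, 0, 20], "yaw": 0},
    {"offset": [0, 0, 5], "yaw": 0},
    {"offset": [0, 0, 3], "yaw": 0},
    {"offset": [0, 0, 0], "yaw": 0},
    {"offset": [0, 0, 0], "yaw": 0}
  ]
}}

```text
time: 7.15
tool_pos: [0.4605, -0.1601, 0.0717]
tool_rot: [-3.141, 0.002, -3.094]
contact_force: [-0.1, 0.2, -1.2]
opening: 0.0379
grip_force: 11.8
```

{"fn": "send_rows", "kwargs": {
  "plan": [
    {"offset": [0, 0, 1], "yaw": 0},
    {"offset": [0, 0, 1], "yaw": 0},
    {"offset": [0, 0, 1], "yaw": 0},
    {"offset": [0, 0, 0.5], "yaw": 0},
    {"offset": [0, 0, 0], "yaw": 0}
  ]
}}

```text
time: 7.65
tool_pos: [0.4598, -0.1601, 0.0671]
tool_rot: [3.141, -0.0, -3.094]
contact_force: [-0.1, 0.7, -0.2]
opening: 0.0379
grip_force: 11.8
```

{"fn": "send_rows", "kwargs": {
  "plan": [
    {"offset": [0, 0, 0.5], "yaw": 0},
    {"offset": [0, 0, 0.5], "yaw": 0},
    {"offset": [0, 0, 0], "yaw": 0}
  ]
}}

```text
time: 7.95
tool_pos: [0.4601, -0.1601, 0.0666]
tool_rot: [-3.141, 0.001, -3.094]
contact_force: [-0.9, 1.6, 4.1]
opening: 0.0378
grip_force: 12.1
```

{"fn": "send_rows", "kwargs": {
  "plan": [
    {"offset": [0, 0, 0], "yaw": 0},
    {"offset": [0, 0, 0], "yaw": 0},
    {"offset": [0, 0, 0], "yaw": 0},
    {"offset": [0, 0, 0], "yaw": 0},
    {"offset": [0, 0, 0], "yaw": 0},
    {"offset": [0, 0, 0], "yaw": 0},
    {"offset": [0, 0, 0], "yaw": 0}
  ],
  "hand": 0.1
}}

```text
time: 8.65
tool_pos: [0.4598, -0.16, 0.0662]
tool_rot: [3.141, 0.0, -3.094]
contact_force: [-0.4, 0.0, 0.4]
opening: 0.0822
grip_force: 0.0
```

{"fn": "send_rows", "kwargs": {
  "plan": [
    {"offset": [0, 0, -10], "yaw": 0},
    {"offset": [0, 0, -25], "yaw": 0},
    {"offset": [0, 0, -40], "yaw": 0},
    {"offset": [0, 0, -40], "yaw": 0},
    {"offset": [0, 0, -20], "yaw": 0},
    {"offset": [0, 0, 0], "yaw": 0.15},
    {"offset": [0, 0, 0], "yaw": 0.15},
    {"offset": [0, 0, 0], "yaw": 0.15},
    {"offset": [0, 0, 0], "yaw": 0.15},
    {"offset": [0, 0, 0], "yaw": 0.15},
    {"offset": [0, 0, 0], "yaw": 0.15},
    {"offset": [0, 0, 0], "yaw": 0.15},
    {"offset": [0, 0, 0], "yaw": 0.15},
    {"offset": [0, 0, 0], "yaw": 0.15},
    {"offset": [0, 0, 0], "yaw": 0.15},
    {"offset": [0, 0, 0], "yaw": 0.071},
    {"offset": [0, 0, 0], "yaw": 0}
  ],
  "hand": 0
}}

```text
time: 10.35
tool_pos: [0.4598, -0.1601, 0.2019]
tool_rot: [3.141, 0.0, 1.617]
contact_force: [0.4, -0.9, -0.1]
opening: 0.0916
grip_force: 0.0
```

```bash
python3 - <<'E'
from cell import *
import cv2
im=read_camera("scene"); cv2.imwrite("pics/placed.png",cv2.resize(im[130:380,220:440,::-1],None,fx=2.4,fy=2.4,interpolation=cv2.INTER_CUBIC)); s=status.observe(); print(s["tool_rot"],s["tool_pos"])
E
```

```text
[3.14108490e+00 2.58603382e-04 1.61962490e+00] [ 0.45977732 -0.16003926  0.20179473]
```

View pics/placed.png

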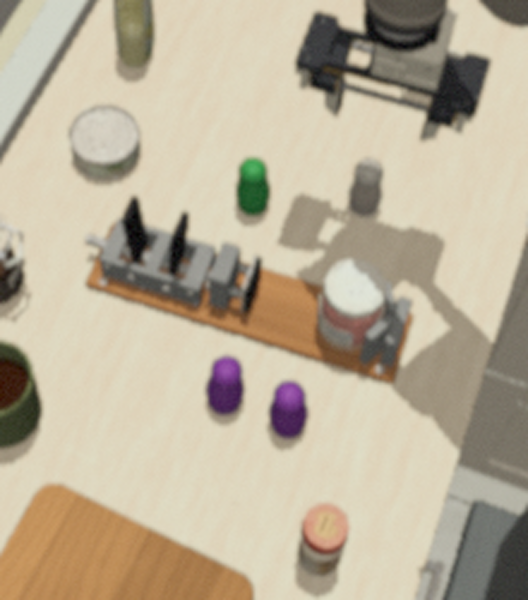

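The shaker stands upright on the worktop at about (365,185) in the crop, clear of the board. Next I'll move above the grip.

{"fn": "send_rows", "kwargs": {
  "plan": [
    {"offset": [23.9, 28.3, 0], "yaw": 0},
    {"offset": [23.9, 28.3, 0], "yaw": 0},
    {"offset": [23.9, 28.3, 0], "yaw": 0},
    {"offset": [23.9, 28.3, 0], "yaw": 0},
    {"offset": [23.9, 28.3, 0], "yaw": 0},
    {"offset": [23.9, 28.3, 0], "yaw": 0},
    {"offset": [23.9, 28.3, 0], "yaw": 0},
    {"offset": [0, 0, 0], "yaw": 0},
    {"offset": [0, 0, 0], "yaw": 0}
  ]
}}

```text
time: 11.3
tool_pos: [0.6496, 0.0168, 0.2008]
tool_rot: [-3.141, 0.0, 1.621]
contact_force: [0.5, 0.2, -0.5]
opening: 0.0918
grip_force: 0.0
```

```bash
python3 - <<'E'
from cell import *
import cv2
im=read_camera("scene"); cv2.imwrite("pics/over.png",cv2.resize(im[180:280,240:400,::-1],None,fx=5,fy=5,interpolation=cv2.INTER_CUBIC)); s=status.observe(); print(s["tool_rot"],s["tool_pos"])
E
```

```text
[-3.14048840e+00  1.99745111e-04  1.61928533e+00] [0.64924009 0.01609293 0.20101067]
```

View pics/over.png

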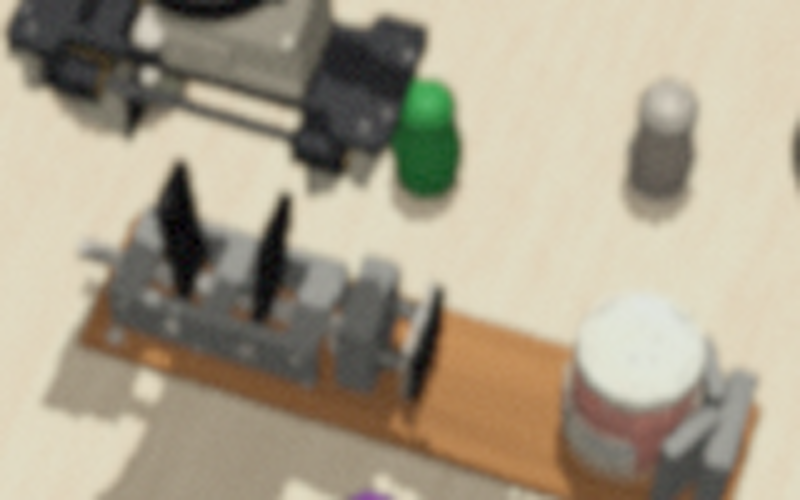

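The open fingers straddle the two paddles, whose tops are at (180,165) and (285,195). I'll lower the gripper around them.

{"fn": "send_rows", "kwargs": {
  "plan": [
    {"offset": [0, 0, 20], "yaw": 0},
    {"offset": [0, 0, 20], "yaw": 0},
    {"offset": [0, 0, 15], "yaw": 0},
    {"offset": [0, 0, 15], "yaw": 0},
    {"offset": [0, 0, 10], "yaw": 0},
    {"offset": [0, 0, 0], "yaw": 0},
    {"offset": [0, 0, 0], "yaw": 0}
  ]
}}

```text
time: 12.05
tool_pos: [0.6499, 0.0158, 0.1219]
tool_rot: [3.141, 0.0, 1.617]
contact_force: [0.9, 0.4, -0.1]
opening: 0.0918
grip_force: 0.0
```

{"fn": "send_rows", "kwargs": {
  "plan": [
    {"offset": [0, 0, 0], "yaw": 0},
    {"offset": [0, 0, 0], "yaw": 0},
    {"offset": [0, 0, 0], "yaw": 0},
    {"offset": [0, 0, 0], "yaw": 0},
    {"offset": [0, 0, 0], "yaw": 0}
  ],
  "hand": 0.33,
  "squeeze": 20
}}

```text
time: 12.55
tool_pos: [0.6511, 0.0164, 0.1221]
tool_rot: [3.138, 0.0, 1.618]
contact_force: [5.1, 0.0, 1.9]
opening: 0.062
grip_force: 4.6
```

{"fn": "send_rows", "kwargs": {
  "plan": [
    {"offset": [0, 1, 0], "yaw": 0},
    {"offset": [0, 1, 0], "yaw": 0},
    {"offset": [0, 0, 0], "yaw": 0},
    {"offset": [0, 0, 0], "yaw": 0}
  ]
}}

```text
time: 12.95
tool_pos: [0.6512, 0.0164, 0.1218]
tool_rot: [-3.14, 0.0, 1.618]
contact_force: [-1.9, -0.8, 7.5]
opening: 0.0618
grip_force: 4.7
```

{"fn": "send_rows", "kwargs": {
  "plan": [
    {"offset": [0, 0, 0], "yaw": 0},
    {"offset": [0, 0, 0], "yaw": 0},
    {"offset": [0, 0, 0], "yaw": 0},
    {"offset": [0, 0, 0], "yaw": 0},
    {"offset": [0, 0, 0], "yaw": 0},
    {"offset": [0, 0, 0], "yaw": 0}
  ],
  "hand": 0.55
}}

```text
time: 13.55
tool_pos: [0.6512, 0.0164, 0.1222]
tool_rot: [-3.14, 0.0, 1.618]
contact_force: [-3.4, -0.5, 8.9]
opening: 0.042
grip_force: 20.3
```

{"fn": "send_rows", "kwargs": {
  "plan": [
    {"offset": [0, 0, 0], "yaw": 0},
    {"offset": [0, 0, 0], "yaw": 0},
    {"offset": [0, 0, 0], "yaw": 0},
    {"offset": [0, 0, 0], "yaw": 0},
    {"offset": [0, 0, 0], "yaw": 0},
    {"offset": [0, 0, 0], "yaw": 0}
  ],
  "hand": 0.25
}}

```text
time: 14.15
tool_pos: [0.6512, 0.0165, 0.1205]
tool_rot: [-3.14, -0.0, 1.618]
contact_force: [-2.9, -0.3, -0.7]
opening: 0.0687
grip_force: 1.7
```

```bash
python3 - <<'E'
from cell import *
import cv2
im=read_camera("scene"); cv2.imwrite("pics/p1.png",cv2.resize(im[180:280,240:400,::-1],None,fx=5,fy=5,interpolation=cv2.INTER_CUBIC))
for l in ("pad_face","jam_jar","jaw"): print(l,[(round(r["conf"],2),r["extent"]) for r in models.regions_of("scene",l)][:3])
E
```

```text
pad_face [(0.61, [321.2, 239.8, 332.6, 261.7]), (0.6, [294.4, 231.0, 298.1, 241.6])]
jam_jar [(0.93, [354.1, 237.4, 380.5, 276.5])]
jaw [(0.96, [262.1, 229.5, 335.3, 260.5])]
```

View pics/p1.png

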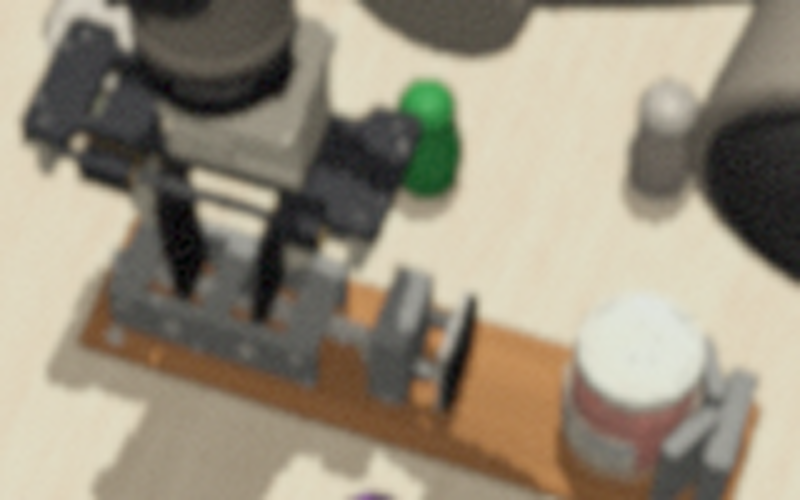

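One pump moved the pad forward about 20 mm (pad centre now at (458,355)). The jar is untouched at (640,380), so I'll pump twice more.

{"fn": "send_rows", "kwargs": {
  "plan": [
    {"offset": [0, -0.7, 0], "yaw": 0},
    {"offset": [0, 0, 0], "yaw": 0},
    {"offset": [0, 0, 0], "yaw": 0},
    {"offset": [0, 0, 0], "yaw": 0},
    {"offset": [0, 0, 0], "yaw": 0},
    {"offset": [0, 0, 0], "yaw": 0}
  ],
  "hand": 0.55
}}

```text
time: 14.95
tool_pos: [0.6512, 0.0164, 0.1215]
tool_rot: [3.141, -0.0, 1.618]
contact_force: [-2.9, 0.2, -1.2]
opening: 0.0423
grip_force: 19.9
```

{"fn": "send_rows", "kwargs": {
  "plan": [
    {"offset": [0, 0, 0], "yaw": 0},
    {"offset": [0, 0, 0], "yaw": 0},
    {"offset": [0, 0, 0], "yaw": 0},
    {"offset": [0, 0, 0], "yaw": 0},
    {"offset": [0, 0, 0], "yaw": 0},
    {"offset": [0, 0, 0], "yaw": 0}
  ],
  "hand": 0.22
}}

```text
time: 15.55
tool_pos: [0.6519, 0.0163, 0.1217]
tool_rot: [3.14, 0.0, 1.618]
contact_force: [-0.0, -0.8, -0.9]
opening: 0.0717
grip_force: 0.0
```

{"fn": "send_rows", "kwargs": {
  "plan": [
    {"offset": [0, 0, 0], "yaw": 0},
    {"offset": [0, 0, 0], "yaw": 0},
    {"offset": [0, 0, 0], "yaw": 0},
    {"offset": [0, 0, 0], "yaw": 0},
    {"offset": [0, 0, 0], "yaw": 0},
    {"offset": [0, 0, 0], "yaw": 0}
  ],
  "hand": 0.55
}}

```text
time: 16.15
tool_pos: [0.6512, 0.0164, 0.1224]
tool_rot: [3.141, 0.0, 1.618]
contact_force: [-3.6, -0.4, 6.4]
opening: 0.0418
grip_force: 20.2
```

{"fn": "send_rows", "kwargs": {
  "plan": [
    {"offset": [0, 0, 0], "yaw": 0},
    {"offset": [0, 0, 0], "yaw": 0},
    {"offset": [0, 0, 0], "yaw": 0},
    {"offset": [0, 0, 0], "yaw": 0},
    {"offset": [0, 0, 0], "yaw": 0},
    {"offset": [0, 0, 0], "yaw": 0}
  ],
  "hand": 0.22
}}

```text
time: 16.75
tool_pos: [0.6514, 0.0165, 0.121]
tool_rot: [3.141, -0.0, 1.618]
contact_force: [0.2, 1.0, -0.5]
opening: 0.0715
grip_force: 0.0
```

```bash
python3 - <<'E'
from cell import *
import cv2
im=read_camera("scene"); cv2.imwrite("pics/p3f.png",im[:,:,::-1]); cv2.imwrite("pics/p3.png",cv2.resize(im[220:290,300:400,::-1],None,fx=8,fy=8,interpolation=cv2.INTER_CUBIC))
from h import *
# predicted pixels of points along the clamp axis, z=.047
c=np.array([.542,.0115]); ex=np.array([-.9989,-.0471])
for x in (0.004,.044,.064,.084,.118): print(x,proj("scene",[*(c+x*ex),.047]))
E
```

```text
0.004 [325.02556885 246.82426916]
0.044 [339.18379418 251.25059159]
0.064 [346.31505046 253.4800546 ]
0.084 [353.48141139 255.72049247]
0.118 [365.74552692 259.55465449]
```

View pics/p3.png

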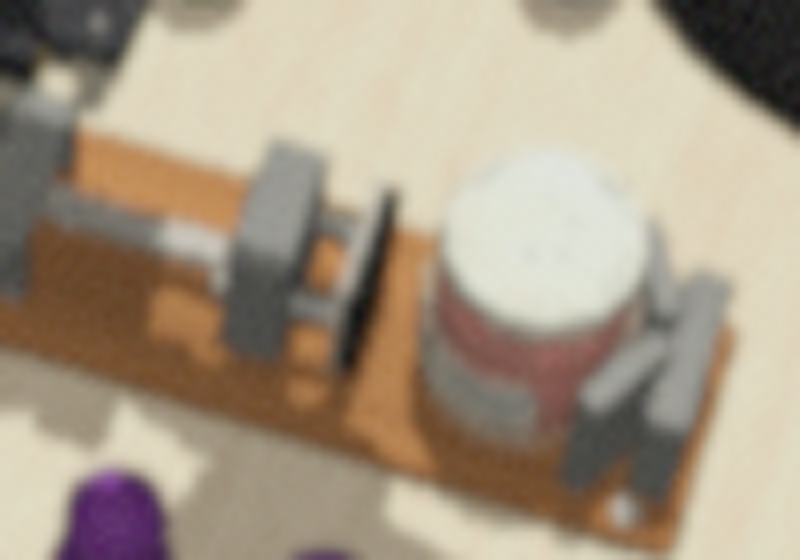

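The pad face is at about full-image (346,255), or clamp x ≈ 0.063, so roughly 20 mm remain to the jar. A partial pump first leaves the final stroke well inside its range.

{"fn": "send_rows", "kwargs": {
  "plan": [
    {"offset": [0, 0, 0], "yaw": 0},
    {"offset": [0, 0, 0], "yaw": 0},
    {"offset": [0, 0, 0], "yaw": 0},
    {"offset": [0, 0, 0], "yaw": 0},
    {"offset": [0, 0, 0], "yaw": 0},
    {"offset": [0, 0, 0], "yaw": 0}
  ],
  "hand": 0.445
}}

```text
time: 17.4
tool_pos: [0.6512, 0.0165, 0.1218]
tool_rot: [3.141, -0.0, 1.618]
contact_force: [-1.7, 1.5, 5.6]
opening: 0.0513
grip_force: 7.5
```

{"fn": "send_rows", "kwargs": {
  "plan": [
    {"offset": [0, 0, 0], "yaw": 0},
    {"offset": [0, 0, 0], "yaw": 0},
    {"offset": [0, 0, 0], "yaw": 0},
    {"offset": [0, 0, 0], "yaw": 0},
    {"offset": [0, 0, 0], "yaw": 0},
    {"offset": [0, 0, 0], "yaw": 0}
  ],
  "hand": 0.22
}}

```text
time: 18.0
tool_pos: [0.6512, 0.0164, 0.1211]
tool_rot: [3.142, -0.0, 1.618]
contact_force: [0.2, 0.7, -0.3]
opening: 0.0717
grip_force: 0.0
```

```bash
cat > tr.py <<'E'
# track jaw block and pad shift (px along the clamp axis) against picture p3f
import cv2,numpy as np,sys
from cell import read_camera,status
def up(im): return cv2.resize(im[220:290,300:400],None,fx=8,fy=8,interpolation=cv2.INTER_CUBIC)
a=up(cv2.imread("pics/p3f.png")); f=np.mean([read_camera("scene")[:,:,::-1].astype(np.float32) for _ in range(4)],0).astype(np.uint8)
cv2.imwrite(f"pics/{sys.argv[1]}f.png",f); b=up(f); cv2.imwrite(f"pics/{sys.argv[1]}.png",b)
for n,(x0,y0,x1,y1) in dict(block=(222,138,312,362),pad=(340,185,392,372),jar=(425,150,650,440),stop=(570,270,725,480)).items():
    r=cv2.matchTemplate(b,a[y0:y1,x0:x1],cv2.TM_CCOEFF_NORMED); _,v,_,(x,y)=cv2.minMaxLoc(r)
    print(n,"dx,dy px",(x-x0)/8,(y-y0)/8,"mm~",round(np.hypot(x-x0,y-y0)/8/.3745,1),round(v,3))
s=status.observe(); print(s["time"],s["opening"],s["grip_force"],s["contact_force"])
E
python3 tr.py p4
```

```text
block dx,dy px 3.75 1.125 mm~ 10.5 0.991
pad dx,dy px 3.75 1.25 mm~ 10.6 0.981
jar dx,dy px 0.125 0.0 mm~ 0.3 0.997
stop dx,dy px 0.0 0.0 mm~ 0.0 0.999
18.2 0.07171954282923819 0.0 [-0.35532511  0.36621094 -0.25670971]
```

Tracking works: pad and block moved forward 10.5 mm together, and the jar is still. Now I'll squeeze slowly in steps.

{"fn": "send_rows", "kwargs": {
  "plan": [
    {"offset": [0, 0, 0], "yaw": 0},
    {"offset": [0, 0, 0], "yaw": 0},
    {"offset": [0, 0, 0], "yaw": 0},
    {"offset": [0, 0, 0], "yaw": 0},
    {"offset": [0, 0, 0], "yaw": 0}
  ],
  "hand": 0.4
}}

```text
time: 18.7
tool_pos: [0.6512, 0.0164, 0.1218]
tool_rot: [3.141, 0.0, 1.618]
contact_force: [-2.4, -0.5, 5.4]
opening: 0.0548
grip_force: 5.5
```

```bash
python3 tr.py p5
```

```text
block dx,dy px 5.875 2.0 mm~ 16.6 0.99
pad dx,dy px 5.75 2.125 mm~ 16.4 0.933
jar dx,dy px 0.25 0.0 mm~ 0.7 0.986
stop dx,dy px 0.0 0.0 mm~ 0.0 0.999
18.9 0.055291872864890894 5.491849556565285 [-1.74352188  0.75421242  4.99569362]
```

There's no contact yet, and this stroke may be short on remaining travel. I'll release now while the pad is free, so the jaw stays and I get a fresh stroke.

{"fn": "send_rows", "kwargs": {
  "plan": [
    {"offset": [0, 0, 0], "yaw": 0},
    {"offset": [0, 0, 0], "yaw": 0},
    {"offset": [0, 0, 0], "yaw": 0},
    {"offset": [0, 0, 0], "yaw": 0},
    {"offset": [0, 0, 0], "yaw": 0}
  ],
  "hand": 0.22
}}

```text
time: 19.4
tool_pos: [0.6511, 0.0164, 0.1209]
tool_rot: [-3.141, -0.0, 1.618]
contact_force: [0.3, 0.5, 0.5]
opening: 0.0717
grip_force: 0.0
```

{"fn": "send_rows", "kwargs": {
  "plan": [
    {"offset": [0, 0, 0], "yaw": 0},
    {"offset": [0, 0, 0], "yaw": 0},
    {"offset": [0, 0, 0], "yaw": 0},
    {"offset": [0, 0, 0], "yaw": 0},
    {"offset": [0, 0, 0], "yaw": 0}
  ],
  "hand": 0.34
}}

```text
time: 19.9
tool_pos: [0.6512, 0.0164, 0.1214]
tool_rot: [3.141, -0.0, 1.618]
contact_force: [-0.6, 0.1, 3.0]
opening: 0.0606
grip_force: 5.4
```

```bash
python3 tr.py p6
```

```text
block dx,dy px 6.25 2.25 mm~ 17.7 0.993
pad dx,dy px 6.0 2.25 mm~ 17.1 0.925
jar dx,dy px 0.5 0.0 mm~ 1.3 0.985
stop dx,dy px 0.0 0.125 mm~ 0.3 0.997
20.1 0.060451590266352065 5.407928824424744 [-1.12605903  0.59520571  4.08682476]
```

{"fn": "send_rows", "kwargs": {
  "plan": [
    {"offset": [0, 0, 0], "yaw": 0},
    {"offset": [0, 0, 0], "yaw": 0},
    {"offset": [0, 0, 0], "yaw": 0},
    {"offset": [0, 0, 0], "yaw": 0}
  ],
  "hand": 0.385
}}

```text
time: 20.5
tool_pos: [0.6512, 0.0164, 0.1216]
tool_rot: [3.141, 0.0, 1.618]
contact_force: [-2.4, 0.5, 6.2]
opening: 0.0567
grip_force: 6.6
```

```bash
python3 tr.py p7
```

```text
block dx,dy px 7.25 2.5 mm~ 20.5 0.989
pad dx,dy px 6.5 2.375 mm~ 18.5 0.925
jar dx,dy px 0.625 0.0 mm~ 1.7 0.983
stop dx,dy px 0.125 0.125 mm~ 0.5 0.992
20.7 0.056325928693659315 6.593653857707977 [-1.86144398  0.70900481  5.32357244]
```

View pics/p7.png

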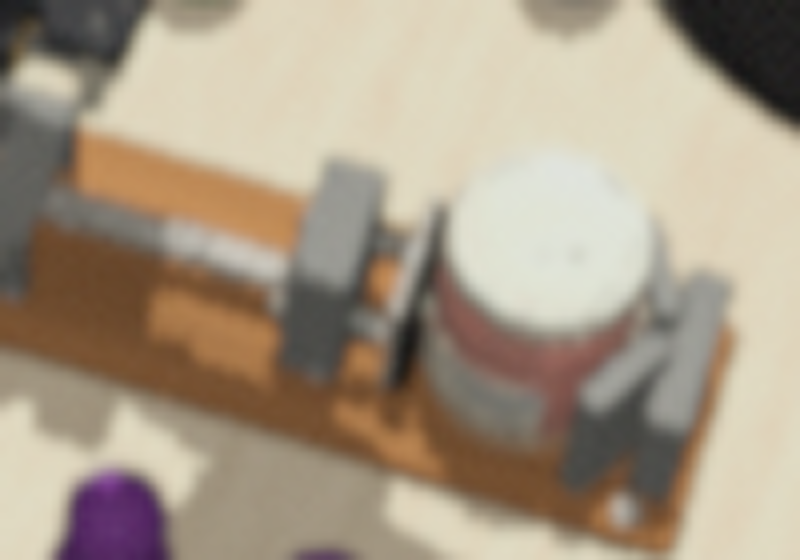

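The pad now touches the jar: block +20.5 mm against pad +18.5 mm is about 2 mm of compression, and the jar has moved about 1.5 mm into the V. I'll squeeze on.

{"fn": "send_rows", "kwargs": {
  "plan": [
    {"offset": [0, 0, 0], "yaw": 0},
    {"offset": [0, 0, 0], "yaw": 0},
    {"offset": [0, 0, 0], "yaw": 0},
    {"offset": [0, 0, 0], "yaw": 0}
  ],
  "hand": 0.425
}}

```text
time: 21.1
tool_pos: [0.6512, 0.0164, 0.1217]
tool_rot: [3.141, 0.0, 1.618]
contact_force: [-1.2, 0.1, 6.3]
opening: 0.0529
grip_force: 10.2
```

```bash
python3 tr.py p8
```

```text
block dx,dy px 8.125 2.875 mm~ 23.0 0.989
pad dx,dy px 6.5 2.5 mm~ 18.6 0.925
jar dx,dy px 0.625 0.0 mm~ 1.7 0.983
stop dx,dy px 0.125 0.125 mm~ 0.5 0.993
21.3 0.05283683391145738 10.227815955877304 [-1.95542662  0.26632899  5.53582991]
```

{"fn": "send_rows", "kwargs": {
  "plan": [
    {"offset": [0, 0, 0], "yaw": 0},
    {"offset": [0, 0, 0], "yaw": 0},
    {"offset": [0, 0, 0], "yaw": 0},
    {"offset": [0, 0, 0], "yaw": 0}
  ],
  "hand": 0.455
}}

```text
time: 21.7
tool_pos: [0.6512, 0.0164, 0.1218]
tool_rot: [3.141, 0.0, 1.618]
contact_force: [-2.8, -0.0, 6.9]
opening: 0.0501
grip_force: 14.5
```

```bash
python3 tr.py p9
```

```text
block dx,dy px 9.0 3.125 mm~ 25.4 0.983
pad dx,dy px 6.625 2.375 mm~ 18.8 0.916
jar dx,dy px 0.75 0.0 mm~ 2.0 0.983
stop dx,dy px 0.125 0.125 mm~ 0.5 0.993
21.9 0.05029119274406774 14.47658121585846 [-2.5093078   0.43004211  6.2759615 ]
```

View pics/p9.png

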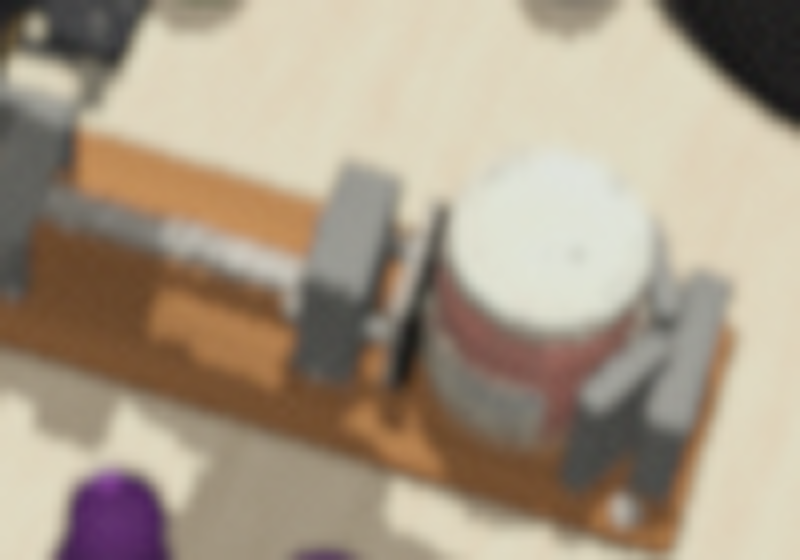

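Pad compression is now about 6.6 mm by image and about 7.4 mm by paddle travel. I'll make one small final step and then hold.

{"fn": "send_rows", "kwargs": {
  "plan": [
    {"offset": [0, 0, 0], "yaw": 0},
    {"offset": [0, 0, 0], "yaw": 0},
    {"offset": [0, 0, 0], "yaw": 0},
    {"offset": [0, 0, 0], "yaw": 0},
    {"offset": [0, 0, 0], "yaw": 0},
    {"offset": [0, 0, 0], "yaw": 0},
    {"offset": [0, 0, 0], "yaw": 0},
    {"offset": [0, 0, 0], "yaw": 0},
    {"offset": [0, 0, 0], "yaw": 0},
    {"offset": [0, 0, 0], "yaw": 0}
  ],
  "hand": 0.463
}}

```text
time: 22.9
tool_pos: [0.6512, 0.0164, 0.1218]
tool_rot: [3.141, -0.0, 1.618]
contact_force: [-1.0, 0.1, 6.3]
opening: 0.0492
grip_force: 15.2
```

```bash
python3 tr.py p10; python3 -c "
from cell import models
for l in ('salt_shaker',): print([(round(r['conf'],2),r['extent']) for r in models.regions_of('scene',l)])"
```

```text
block dx,dy px 9.25 3.25 mm~ 26.2 0.983
pad dx,dy px 6.625 2.375 mm~ 18.8 0.916
jar dx,dy px 0.75 0.0 mm~ 2.0 0.983
stop dx,dy px 0.125 0.125 mm~ 0.5 0.993
23.1 0.049557460332646054 15.174675732851028 [-1.50572297  0.90525499  6.52047951]
[(0.81, [366.7, 194.7, 377.4, 223.2]), (0.67, [332.1, 288.9, 350.4, 312.3]), (0.64, [305.5, 280.2, 320.4, 303.5]), (0.62, [323.5, 194.6, 330.7, 217.1])]
```

The pad is about 7.5–8 mm in, the reading is steady, the jar is seated and the shaker is still standing. I'm handing it in.

```bash
python3 -c "
from cell import ticket; print(ticket.hand_in())"
```

```text
the job is handed in; nothing more can be done
None
```

I handed the job in at about 23 s: the salt shaker stands upright on the worktop off the board, the jar is pressed into the V stop, and the pad is held about half-way in (roughly 7.5–8 mm, estimated from the camera and paddle travel) with the paddles still squeezed; the hand-in returned no verdict.

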